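# Seat the refill bottle and take off its cap, whichever way it turns

## Task

On the linen cupboard's worktop, pick up the square white refill bottle (it can be carried by the grip bar of its closed cap) and seat it fully home and upright in the square steel holder, so that it cannot turn. Then find out which way the cap unscrews (a quarter turn either clockwise or anticlockwise; you cannot see which, so try one way and then, if it stops, the other), turn it open with the bottle still seated, lift it straight off and finish while holding it still in the air, well clear above the bottle. Do not tip the bottle over, and leave the jar, brush, soap and tin where they are.

Things in the scene. Friction and masses are not known exactly. Their poses are not given: they have to be found in the camera images.
- bottle: White plastic refill bottle, loose, upright, 0.4 to 0.65 kg. Body 66 x 66 mm in plan, 90 mm high, then a collar 52 mm across to 95 mm and a neck 28 mm across (45 mm at its ledges) to 122 mm. Origin: centre of the underside; z up, x and y square to the sides.
- cap: Grey plastic quarter-turn cap, loose, 70 g, closed on the bottle. Skirt 56 mm across, 31 mm high; on top an upright grip bar 50 mm long (cap's x), 18 mm thick (y), 36 mm high: 67 mm in all. Origin: centre of the lower rim; z up. Closed and at rest, the rim is 96 mm above the bottle's underside and the cap's x lies along the bottle's x within 0.1 rad.
- holder: Steel holder fixed to the worktop: open square socket, 72 x 72 mm inside, floor 8 mm above the worktop, walls upright to 38 mm, lips flared outward to 49 mm high. Origin: centre of its underside at worktop height; x and y square to the walls. The bottle fits in any of four quarter-turn positions, 3 mm clear each side; it can twist 0.09 rad either way.
- jar: Bystander: white ceramic jar with steel lid, 64 mm across, 75 mm high; origin at the centre of its underside.
- brush: Bystander: clothes brush lying bristles down, wooden back 150 (along x) x 45 mm, 36 mm high; origin at the centre of its underside.
- soap: Bystander: white soap bar 90 x 60 x 30 mm; origin at the centre of its underside.
- tin: Bystander: plain metal tin 70 mm across, 60 mm high; origin at the centre of its underside.
- bar (a point): Middle of the cap's grip bar, on the cap's axis, 53 mm above the cap's rim. At rest the cap turns freely one way; the other way it meets a hard stop within 0.6 rad (play and the bottle's twist in the holder included): over 0.25 N m means the stop. The way is drawn afresh each time. Turned 65 to 115 degrees from closed the free way (86 will do), it lifts straight off.
- neck (a point): Centre of the neck's top, 122 mm above the bottle's underside. The closed cap can rise 4.5 mm on the neck. Pulled up it is locked against turning (0.3 rad of play) and carries the bottle; so turn it without pulling up. Once the bottle is seated, letting go of the cap lets it drop to rest.
Mind the look-alikes: they are no part of the job. Leave any brown or orange look-alike of the cap alone.

How it is judged:
By the outcome, as a careful person would: the job done as asked, in the order asked, and still so for the second after the job is handed in, while the arm keeps its last pose, push and grip.
It also fails if it takes over 72 s, if anything falls off the work surface, if the arm or the gripper's body presses on something with over 40 N, if the wrist force passes 120 N, or if a joint passes its speed limit or range.

## Robot

A 6-joint arm with a two-finger parallel gripper is mounted at the origin on the work surface. World frame = base frame: x ahead of the robot, y to its left, z up, the work surface at z = 0. Lengths are in m, angles in rad, forces in N, time in s.
With the tool pointing down it reaches from about 0.35 to 0.975 m from the base axis. Payload 4.9 kg.
Tool frame: the origin (TCP) lies at the very end of the fingers, on their centre line; the grasp point (between the pads) lies 19 mm behind it (pinch_z is the distance from the TCP to the grasp point, in m); z points along the fingers, y is the line along which they close (so a half turn about z gives the same grasp; the last joint's range is limited). The gripper opens to 85 mm and grips with 20 to 120 N. Pads are 22 mm wide; open, the fingers measure 114 mm over their backs; the gripper's body (76 mm by 85 mm) begins 54 mm behind the grasp point. The pads swing forward as they close: fully open they stand 13 mm farther back than shut.
Start: joints at [-1.403, 0.053, 1.613, -0, 1.476, -0.119], TCP at [0.177, -0.599, 0.208] pointing down, gripper open.
Joint ranges: [-3.01, 3.01], [-1.01, 2.22], [0.06, 2.58], [-1.02, 4.17], [0.09, 2.62], [-3.14, 3.14]. Speed limits (rad/s): [2.57, 2.57, 3.14, 3.14, 3.14, 3.14].

## Interface

Orientations are given as a unit quaternion [w, x, y, z].
In Python, from plant import * gives the robot as it stands. The module is installed in compiled form; this text tells all that it offers.
- The arm moves only by the tool play_rows, never from a script. Its arguments are lists of equal length, an entry for each row: "linear": the shift along the world's x, y, z in m, a list of three; "turn": the turn about the world's z in degrees. A call has 1 to 8 rows; each row shifts and turns the commanded pose from where the row before left it; what a row does not reach is not made up. A row lasts 1/8 s, in which the tool goes at most 62.5 mm and 10.7 degrees, less where a joint would pass 70% of its speed; a pose out of reach is approached as far as the arm can. A call is refused whole if a number of a shift passes 0.0625 or a number of a turn 10.7, either way. A call with a gripper value outside its range is refused whole. "hand" is the finger opening in m, from 0 to 0.0854, set as the call begins (left out, the last holds). The fingers move at their own pace and stop on an object; the grip force is fixed at half the most. Time passes only in rows, so rows that do not move let the fingers close. It gives the time, the measured TCP pose, the force, the opening and the grip force at its end, in the units of the state.
- state(): the state, without advancing time (a new reading comes with each control period).
- grab_frame(name): name is "scene" or "side" or "wrist"; returns the picture (384x512x3 uint8, red, green, blue); there is no depth.
- camera_info(name): a dict with "camera_matrix" (3x3 intrinsics, pixels), "origin" and "attitude" of the camera in the world; the wrist camera has in their place "mount" (4x4, takes a point from camera to tool coordinates, whose origin is the TCP and whose axes are the flange's). Camera axes: x right, y down, z forward; pixel columns grow to the right and rows downward; lengths in m; the calibration is good to about 2 mm. The wrist camera is an equidistant fisheye: a pixel r from the principal point sees the ray r / f radians off the axis. A picture is of the moment at which its call begins: read the wrist's pose just before it. camera_info takes no time and is no camera call.
- job_done(): hands the job in; it is judged then, once.
Trained networks look in the newest picture that a camera, given by its name, has taken for a name from the list of things; names that differ only in an ending like _2 or _b are one class to them, and where a whole thing is asked for, a point or a joint stands for the part that bears it (a point fixed in the world has none). Each returns a list of dicts, best first, with "p" (0 to 1); they miss things now and then, are a little off and sometimes report something else, mostly with a low value. They report only what shows in the picture. A call takes as long as a camera call. They do not tell look-alikes from the thing itself.
- trace(camera, thing): "region" (384x512 bool, what is visible of it) and "location" ([column, row] in pixels, amid what is visible of it).
The state is a dict: "time": time; "joint_pos": joint angles; "joint_vel": joint speeds; "joint_efforts": joint torques, N m; "tool_pos": TCP position; "tool_rot": TCP orientation; "contact_force": force on the tool from outside, world axes, zero at the start; "ft_torque": the same for the moment, N m; "gripper_width": opening from 0.0 (shut) to 1.0 (fully open); "grasp_force": force on a finger pad.
Only numpy, scipy, OpenCV 4.12 (cv2) and the standard library are available. Lean on these libraries where they do the work, as an engineer would, in place of code of your own. Each camera call takes 0.05 s, during which the arm holds its last target. There are 200 camera calls.

## Working session

There is one attempt and no reset: what is moved stays moved. The work goes in short steps, Python scripts to look and compute and a tool call to move; the robot and the scene stay as the last step left them, time stands still between calls to the robot, and variables do not carry over. Pictures are saved under pics/ and viewed, at most 10 in all, crops included, and the job is handed in when it is done.

Besides the shell and the picture viewer there is one more tool, called as name([rows], argument=value, ...), one row to a line, values as JSON. play_rows: Moves the arm, as the interface text tells. Its arguments: {"type":"object","properties":{"linear":{"type":"array","items":{"type":"array","items":{"type":"number"}}},"turn":{"type":"array","items":{"type":"number"}},"hand":{"type":"number"}},"required":["linear","turn"]}

```bash
mkdir -p pics
cat > h.py <<'E'
from plant import *
import numpy as np, cv2
from scipy.spatial.transform import Rotation as R
def rot(a):
    a=np.array(a,float)
    if a.size==4: return R.from_quat(a[[1,2,3,0]]).as_matrix()
    return a.reshape(3,3)
def save(img,n): cv2.imwrite('pics/'+n,img[:,:,::-1])
def ray(cam,px,st=None):
    c=camera_info(cam);K=np.array(c['camera_matrix']);u=(px[0]-K[0,2])/K[0,0];v=(px[1]-K[1,2])/K[1,1]
    if cam=='wrist':
        r=np.hypot(u,v);d=np.array([u/r*np.sin(r),v/r*np.sin(r),np.cos(r)]) if r>0 else np.array([0,0,1.])
        M=np.array(c['mount']);Rt=rot(st['tool_rot'])
        return np.array(st['tool_pos'])+Rt@M[:3,3],Rt@M[:3,:3]@d
    return np.array(c['origin']),rot(c['attitude'])@np.array([u,v,1.])
def atz(cam,px,z,st=None):
    o,d=ray(cam,px,st);return o+d*(z-o[2])/d[2]
E
python3 - <<'E'
from h import *
print(state());
for n in('scene','side','wrist'): print(n,camera_info(n))
a=grab_frame('scene');b=grab_frame('side')
save(a,'scene.png');save(b,'side.png')
for cam in('scene','side'):
  for t,z in(('bottle',.05),('cap',.13),('holder',.04)):
    for r in trace(cam,t)[:3]: print(cam,t,r['p'],r['location'],atz(cam,r['location'],z).round(3),r['region'].sum())
E
```

```text
{'time': 0.0, 'joint_pos': array([-1.40301608e+00,  5.33168548e-02,  1.61430193e+00, -5.08783012e-07,
        1.47600304e+00, -1.19018590e-01]), 'joint_vel': array([-0.0013168 ,  0.00065125, -0.00015861, -0.00114944, -0.00091184,
       -0.00229171]), 'joint_efforts': array([-8.93162123e-04, -3.93686235e+01, -3.70179391e+01, -2.49434142e-04,
        6.94626564e-03, -7.35982326e-06]), 'tool_pos': array([ 0.17667784, -0.59880565,  0.20688313]), 'tool_rot': array([-1.01427756e-03,  9.89735397e-01,  1.42908412e-01, -2.49871301e-05]), 'contact_force': array([-0.18241765,  0.17834704, -0.59635177]), 'ft_torque': array([ 0.00558953,  0.02554531, -0.01989921]), 'grasp_force': 0.0, 'gripper_width': 1.0053978980099352}
scene {'camera_matrix': array([[413.40235502,   0.        , 260.81151804],
       [  0.        , 413.40235502, 187.18731779],
       [  0.        ,   0.        ,   1.        ]]), 'origin': array([1.48743792, 0.32636318, 0.84084772]), 'attitude': array([-0.25136475,  0.52307417,  0.7299389 , -0.36110716])}
side {'camera_matrix': array([[397.70232317,   0.        , 255.0780773 ],

[... 675 characters left out ...]
],
       [ 0.00000000e+00,  0.00000000e+00,  0.00000000e+00,
         1.00000000e+00]])}
scene bottle 0.92 [341.6, 201.5] [0.517 0.237 0.05 ] 576
scene bottle 0.52 [233.1, 230.9] [ 0.736 -0.023  0.05 ] 630
scene cap 0.85 [353.3, 231.6] [0.721 0.294 0.13 ] 462
scene cap 0.76 [374.8, 208.5] [0.616 0.333 0.13 ] 392
scene cap 0.72 [347.1, 180.7] [0.518 0.244 0.13 ] 397
scene holder 0.78 [193.6, 184.1] [ 0.566 -0.229  0.04 ] 883
side bottle 0.79 [205.2, 251.8] [0.492 0.25  0.05 ] 1100
side cap 0.95 [204.3, 224.3] [0.495 0.245 0.13 ] 607
side cap 0.82 [240.9, 274.0] [0.316 0.285 0.13 ] 693
side cap 0.64 [169.3, 240.2] [0.499 0.337 0.13 ] 516
side holder 0.69 [321.2, 185.8] [ 0.51 -0.21  0.04] 866
```

View pics/scene.png

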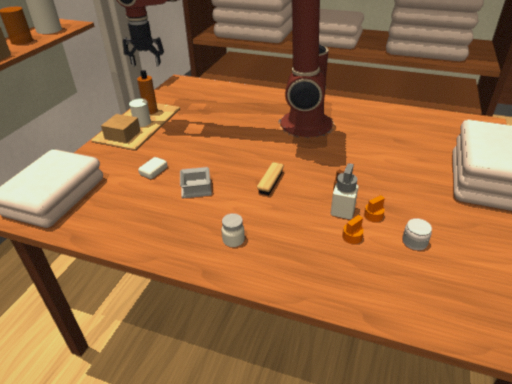

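View pics/side.png

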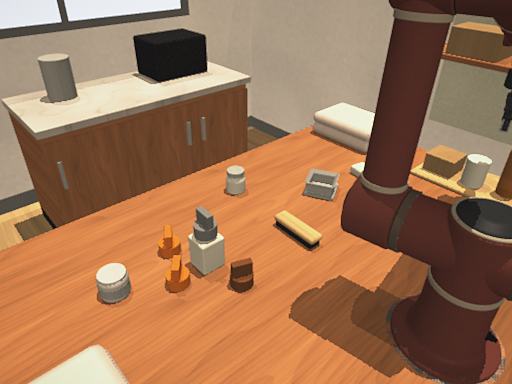

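The scene view shows the bottle with its grey cap at about (345,190), the holder at (195,183), and orange caps at (375,208) and (353,230). The side view shows the same: bottle at (206,240), holder at (321,185), and a brown cap at (241,274). I'll go over the holder first and then the bottle.

play_rows([
  [0.037, 0.045, 0.012],
  [0.037, 0.045, 0.012],
  [0.037, 0.045, 0.012],
  [0.037, 0.045, 0.012],
  [0.037, 0.045, 0.012],
  [0.037, 0.045, 0.012],
  [0.037, 0.045, 0.012],
  [0.037, 0.045, 0.012],
], turn=[0, 0, 0, 0, 0, 0, 0, 0])

```text
time: 1.4
tool_pos: [0.4738, -0.2378, 0.3048]
tool_rot: [0.0, 0.99, 0.143, 0.0]
contact_force: [0.8, -0.7, 0.2]
gripper_width: 1.0
grasp_force: 0.0
```

Run:
```python
from h import *
s=state();print(s['time'],s['tool_pos'],s['joint_pos'].round(2))
a=grab_frame('wrist');save(a,'w1.png');np.savez('s1.npz',p=s['tool_pos'],q=s['tool_rot'])
for r in trace('wrist','holder')[:2]:
  print(r['p'],r['location'],atz('wrist',r['location'],.04,s))
  m=r['region'].astype(np.uint8);b=cv2.minAreaRect(cv2.findNonZero(m));print(b)
  P=[atz('wrist',q,.049,s) for q in cv2.boxPoints(b)];print(np.round(P,4),np.mean(P,0))
```

```text
1.4 [ 0.4737557  -0.2378397   0.30480918] [-0.61 -0.21  1.71 -0.    1.65  0.68]
0.76 [272.7, 111.1] [ 0.53763824 -0.2401692   0.04      ]
((271.4867248535156, 113.3749008178711), (67.24628448486328, 68.35382080078125), 79.15969848632812)
[[ 0.5551 -0.1748  0.049 ]
 [ 0.5996 -0.259   0.049 ]
 [ 0.5149 -0.305   0.049 ]
 [ 0.4689 -0.2178  0.049 ]] [ 0.53461678 -0.23917428  0.049     ]
```

View pics/w1.png

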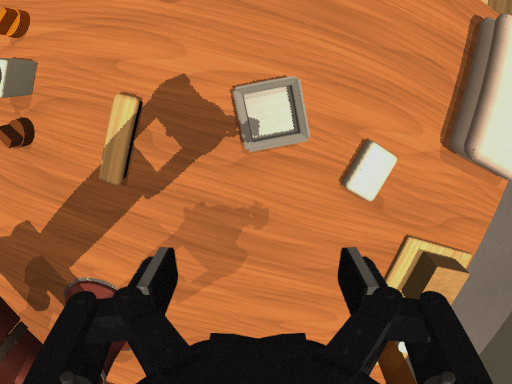

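The wrist view shows the holder at (272,113), centre about (0.535,-0.239) with yaw about 28° mod 90. The bottle and caps lie off to the left. Next is the bottle.

play_rows([
  [-0.003, 0.058, 0],
  [-0.003, 0.058, 0],
  [-0.003, 0.058, 0],
  [-0.003, 0.058, 0],
  [-0.003, 0.058, 0],
  [-0.003, 0.058, 0],
  [-0.003, 0.058, 0],
  [-0.003, 0.058, 0],
], turn=[0, 0, 0, 0, 0, 0, 0, 0])

```text
time: 2.5
tool_pos: [0.4486, 0.2257, 0.3042]
tool_rot: [0.0, 0.99, 0.143, 0.0]
contact_force: [-0.1, -0.6, 0.1]
gripper_width: 1.0
grasp_force: 0.0
```

Run:
```python
from h import *
s=state();print(s['time'],s['tool_pos'],s['joint_pos'].round(2))
a=grab_frame('wrist');save(cv2.resize(a[:300],(800,469)),'w2.png')
for t,z in(('bottle',.05),('cap',.13)):
 for r in trace('wrist',t)[:3]:
  m=r['region'].astype(np.uint8);b=cv2.minAreaRect(cv2.findNonZero(m))
  print(t,r['p'],r['location'],atz('wrist',r['location'],z,s).round(4),b)
```

```text
2.5 [0.44858506 0.22571401 0.30418037] [ 0.32 -0.28  1.76 -0.    1.66  1.6 ]
bottle 0.8 [268.2, 100.3] [0.5257 0.2345 0.05  ] ((257.9051208496094, 116.69468688964844), (51.01359558105469, 50.58546447753906), 17.241458892822266)
cap 0.89 [257.1, 121.2] [0.4995 0.2429 0.13  ] ((256.9346923828125, 119.66172790527344), (47.71875762939453, 47.60981369018555), 60.64224624633789)
cap 0.76 [248.9, 43.0] [0.5832 0.277  0.13  ] ((248.05001831054688, 41.150001525878906), (38.263553619384766, 38.57978057861328), 71.56504821777344)
cap 0.75 [198.4, 102.1] [0.5029 0.3135 0.13  ] ((196.33786010742188, 102.97297668457031), (39.78455352783203, 36.660972595214844), 9.462322235107422)
```

View pics/w2.png

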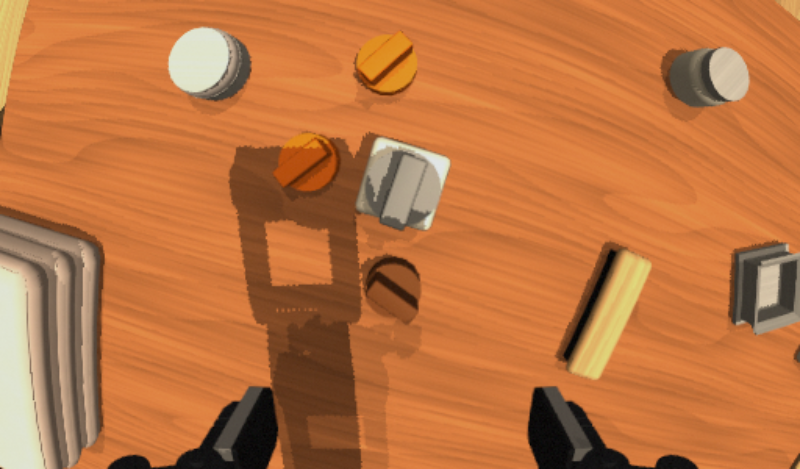

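Run:
```python
from h import *
s=state();k=1.5625
w=lambda p,z:atz('wrist',(p[0]/k,p[1]/k),z,s)
a,b=w((393,226),.163),w((415,155),.163);print('bar',a,b,np.degrees(np.arctan2(*(b-a)[1::-1])),np.linalg.norm(b-a),(a+b)/2)
C=np.array([w(p,.09) for p in((372,137),(450,157),(432,231),(357,212))]);print(C.round(4),C.mean(0))
for i in range(4):
  e=C[(i+1)%4]-C[i];print(np.degrees(np.arctan2(e[1],e[0])),np.linalg.norm(e))
```

```text
bar [0.47644426 0.24283419 0.163     ] [0.52579469 0.2425646  0.163     ] -0.31298616148773134 0.04935116406587638 [0.50111947 0.24269939 0.163     ]
[[0.5298 0.2776 0.09  ]
 [0.5324 0.213  0.09  ]
 [0.4696 0.2087 0.09  ]
 [0.4673 0.2724 0.09  ]] [0.49976102 0.24288503 0.09      ]
-87.74644982457524 0.06466808111681248
-176.08443203287743 0.0628994181183369
92.08698104818504 0.06373700301592952
4.770568419789339 0.06274820020749544
```

The wrist view shows the bottle body square at about (404,184) in the 800-wide crop, with the bar running (393,226)-(415,155). The bottle is at (0.500,0.243) and the sizes agree (49 mm bar, ~64 mm body). Bar yaw is about 0° and body yaw about 3°.

play_rows([
  [0.026, 0.009, 0],
  [0.0255, 0.008, -0.01],
  [0, 0, -0.045],
  [0, 0, -0.045],
  [0, 0, -0.04],
  [0, 0, -0.02],
  [0, 0, -0.008],
  [0, 0, 0],
], turn=[-8, -8, 0, 0, 0, 0, 0, 0])

```text
time: 3.65
tool_pos: [0.501, 0.2413, 0.137]
tool_rot: [-0.0, 1.0, 0.003, 0.001]
contact_force: [-0.2, -0.9, 0.2]
gripper_width: 1.001
grasp_force: 0.0
```

play_rows([
  [0, 0, 0],
  [0, 0, 0],
  [0, 0, 0],
  [0, 0, 0],
  [0, 0, 0],
  [0, 0, 0],
], turn=[0, 0, 0, 0, 0, 0], hand=0.0)

```text
time: 4.4
tool_pos: [0.5007, 0.2416, 0.1367]
tool_rot: [-0.0, 1.0, 0.004, 0.001]
contact_force: [0.1, -0.3, 3.0]
gripper_width: 0.177
grasp_force: 58.6
```

play_rows([
  [0, 0, 0.004],
  [0, 0, 0.006],
  [0, 0, 0.015],
  [0, 0, 0.025],
  [0, 0, 0.025],
  [0, 0, 0.02],
  [0, 0, 0.01],
  [0, 0, 0],
], turn=[0, 0, 0, 0, 0, 0, 0, 0])

```text
time: 5.4
tool_pos: [0.5005, 0.2416, 0.2417]
tool_rot: [-0.0, 1.0, 0.004, 0.0]
contact_force: [0.3, -0.2, -6.0]
gripper_width: 0.172
grasp_force: 59.0
```

play_rows([
  [0, -0.02, 0],
  [0.003, -0.035, 0],
  [0.005, -0.045, 0],
  [0.005, -0.05, 0],
  [0.005, -0.05, 0],
  [0.005, -0.05, 0],
  [0.003, -0.03, 0],
  [0, -0.015, 0],
], turn=[1, 2, 4, 5, 5, 4, 3, 1])

```text
time: 6.4
tool_pos: [0.5256, -0.0552, 0.2393]
tool_rot: [-0.0, 0.976, 0.219, -0.001]
contact_force: [0.6, 0.2, -4.9]
gripper_width: 0.18
grasp_force: 59.0
```

Run:
```python
from h import *
s=state();print(s['time'],s['tool_pos'],s['tool_rot'].round(4),s['contact_force'],s['gripper_width'])
a=grab_frame('wrist');save(cv2.resize(a[:300],(800,469)),'w3.png')
for t,z in(('bottle',.05),('cap',.13),('holder',.049)):
 for r in trace('wrist',t)[:1]:
  m=r['region'].astype(np.uint8);b=cv2.minAreaRect(cv2.findNonZero(m))
  print(t,r['p'],r['location'],b)
```

```text
6.4 [ 0.52560337 -0.05517955  0.2393449 ] [-4.000e-04  9.756e-01  2.194e-01 -1.300e-03] [ 0.60596554  0.20252616 -4.88427456] 0.1796681453108978
bottle 0.86 [271.4, 165.5] ((263.37298583984375, 179.1749267578125), (83.97286224365234, 72.58197021484375), 2.2906100749969482)
cap 0.94 [257.3, 219.4] ((262.800048828125, 228.6000213623047), (111.80339813232422, 86.75942993164062), 63.43495178222656)
holder 0.6 [378.1, 205.2] ((376.0, 209.5), (75.0, 74.0), 90.0)
```

View pics/w3.png

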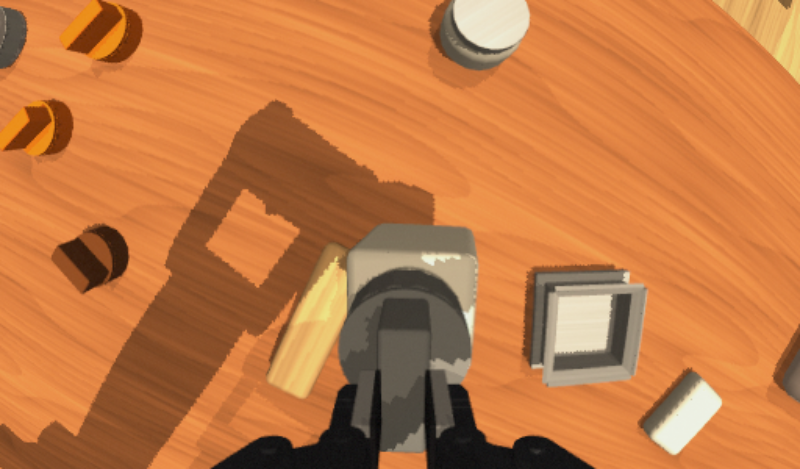

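The wrist view shows the bottle hanging from the cap. The body's top front edge runs about (348,258)-(470,262), its bottom front edge about (378,226)-(472,227), and the holder lip corners are around (595,335).

Run:
```python
from h import *
s=state();k=1.5625;s['tool_pos']=np.array([0.5256,-0.0552,0.2393])
x=rot(s['tool_rot'])[:,0];print('tool yaw',np.degrees(np.arctan2(x[1],x[0])))
w=lambda p,z:atz('wrist',(p[0]/k,p[1]/k),z,s)
for A,B,z in(((348,256),(472,263),.188),((378,226),(472,227),.098)):
  a,b=w(A,z),w(B,z);e=b-a;m=(a+b)/2;print(a,b,np.linalg.norm(e),np.degrees(np.arctan2(e[1],e[0]))%90, 'centre',m+0.033*np.array([e[1],-e[0],0])/np.linalg.norm(e))
C=np.array([w(p,.049) for p in((546,292),(647,285),(634,378),(547,386))]);print(C.round(4),C.mean(0))
for i in range(4):
  e=C[(i+1)%4]-C[i];print(np.degrees(np.arctan2(e[1],e[0]))%90,np.linalg.norm(e))
```

```text
tool yaw 25.39341744441227
[ 0.54311613 -0.01605066  0.188     ] [ 0.56564436 -0.07144663  0.188     ] 0.05980162736645619 22.13040495885265 centre [ 0.52381139 -0.05618027  0.188     ]
[ 0.54674338 -0.02511528  0.098     ] [ 0.57341712 -0.08211966  0.098     ] 0.06293637464802149 25.076036387042564 centre [ 0.53019063 -0.06760355  0.098     ]
[[ 0.5491 -0.1736  0.049 ]
 [ 0.5967 -0.2576  0.049 ]
 [ 0.5155 -0.3013  0.049 ]
 [ 0.4737 -0.2222  0.049 ]] [ 0.53377629 -0.23871066  0.049     ]
29.53679655710252 0.09655264447595416
28.278517987939352 0.09221547955495105
27.846761682611856 0.08944010764784426
32.813022571262294 0.08970204767032229
```

play_rows([
  [0, -0.015, 0],
  [0.001, -0.03, 0],
  [0.002, -0.04, 0],
  [0.002, -0.04, 0],
  [0.002, -0.035, 0],
  [0.001, -0.017, -0.01],
  [0, -0.007, -0.015],
  [0, 0, -0.008],
], turn=[0, 1, 1, 1, 0, 0, 0, 0])

```text
time: 7.6
tool_pos: [0.5333, -0.2363, 0.2055]
tool_rot: [-0.002, 0.969, 0.246, -0.001]
contact_force: [0.0, 1.3, -5.1]
gripper_width: 0.179
grasp_force: 59.0
```

Run:
```python
from h import *
s=state();print(s['time'],s['tool_pos'],s['tool_rot'].round(4),s['contact_force'],s['gripper_width'])
a=grab_frame('wrist');b=grab_frame('side');c=grab_frame('scene')
f=lambda i,x,y,w,h,k:cv2.resize(i[y:y+h,x:x+w],None,fx=k,fy=k,interpolation=cv2.INTER_CUBIC)
save(f(a,170,70,180,140,4),'w4.png')
save(np.hstack([f(b,280,120,80,110,5),f(c,155,120,80,110,5)]),'b4.png')
```

```text
7.6 [ 0.53330294 -0.2362626   0.20549116] [-0.0017  0.9693  0.2457 -0.0013] [ 0.0274362   1.33767716 -5.12401534] 0.17942976266119223
```

View pics/w4.png

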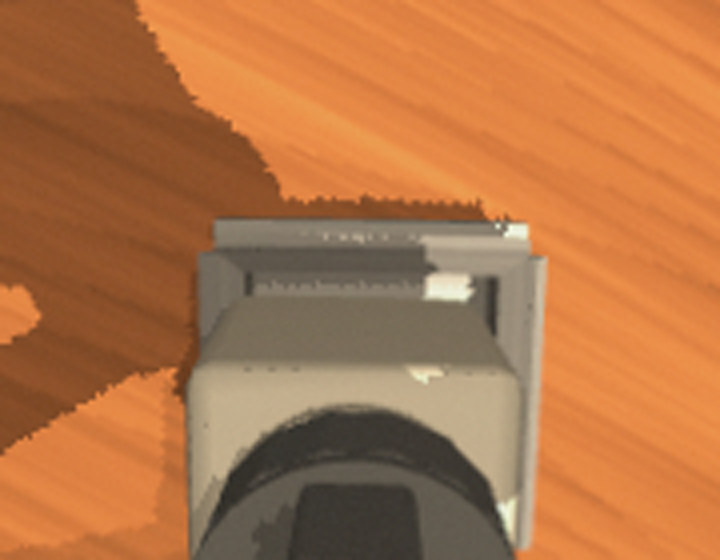

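View pics/b4.png

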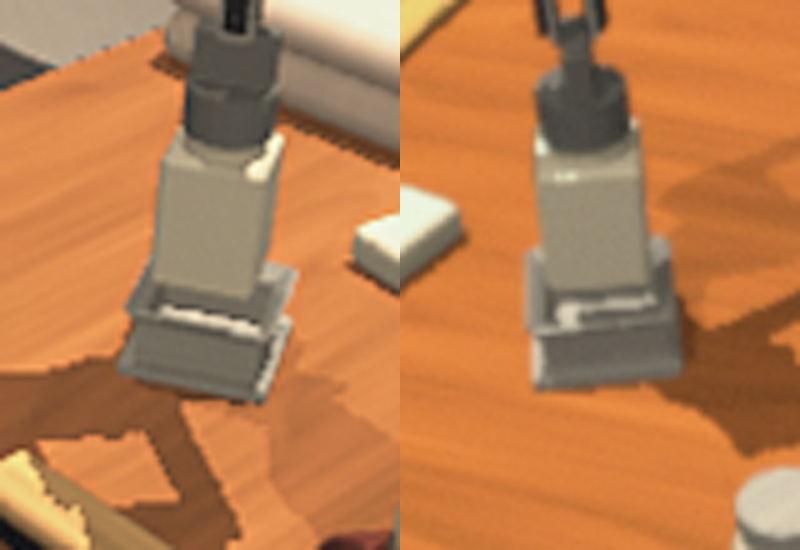

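Run:
```python
from h import *
s=state();s['tool_pos']=np.array([0.5333,-0.2363,0.2055])
T=rot(s['tool_rot']);x=T[:,0];print('yaw',np.degrees(np.arctan2(x[1],x[0])))
w=lambda p,z:T.T@(atz('wrist',(170+p[0]/4,70+p[1]/4),z,s)-s['tool_pos'])
for n,A,B,z in(('lip',(203,252),(547,257),.049),('base',(213,220),(528,222),.0),('bot',(240,298),(488,298),.0643),('top',(192,362),(518,370),.154)):
  a,b=w(A,z),w(B,z);print(n,a.round(4),b.round(4),'mid',((a+b)/2).round(4),'len',np.linalg.norm(b-a).round(4))
print('tool x,y axes',T[:,0],T[:,1])
print([T.T@(np.array([*h,.04])-s['tool_pos']) for h in((.5346,-.2392),(.5338,-.2387))])
```

```text
yaw 28.505101027642006
lip [ 0.0429 -0.0416  0.1566] [0.0418 0.0523 0.1563] mid [0.0423 0.0053 0.1565] len 0.0938
base [ 0.0468 -0.0443  0.2056] [0.0464 0.0541 0.2053] mid [0.0466 0.0049 0.2054] len 0.0984
bot [ 0.0325 -0.0303  0.1412] [0.0326 0.0344 0.1411] mid [0.0326 0.0021 0.1412] len 0.0647
top [ 0.0353 -0.0312  0.0515] [0.0338 0.0299 0.0514] mid [ 0.0346 -0.0007  0.0515] len 0.0611
tool x,y axes [ 8.78774290e-01  4.77236816e-01 -8.76454815e-04] [ 0.47723392 -0.87877322 -0.00232675]
[array([-9.65269168e-05,  3.55392344e-03,  1.65492327e-01]), array([-0.00056093,  0.00273275,  0.16549464])]
```

Wrist crop: the bottle's bottom edge is at row 298 and the holder lip at row 254. They are parallel, with the holder about 3 mm to the right. The side and scene crops show the bottle upright just above the socket. I'll correct and lower.

play_rows([
  [0, -0.004, 0],
  [0, 0, -0.008],
  [0, 0, -0.008],
  [0, 0, -0.006],
  [0, 0, -0.006],
  [0, 0, -0.006],
  [0, 0, -0.004],
  [0, 0, 0],
], turn=[0, 0, 0, 0, 0, 0, 0, 0])

```text
time: 8.75
tool_pos: [0.5343, -0.2416, 0.1697]
tool_rot: [0.0, 0.969, 0.246, 0.0]
contact_force: [0.2, 0.7, -5.4]
gripper_width: 0.172
grasp_force: 60.3
```

play_rows([
  [0, 0, -0.005],
  [0, 0, -0.005],
  [0, 0, -0.004],
  [0, 0, -0.003],
  [0, 0, -0.002],
  [0, 0, -0.002],
  [0, 0, -0.001],
  [0, 0, 0],
], turn=[0, 0, 0, 0, 0, 0, 0, 0])

```text
time: 9.75
tool_pos: [0.5345, -0.2416, 0.1484]
tool_rot: [0.0, 0.969, 0.246, 0.0]
contact_force: [-0.5, -0.4, -4.7]
gripper_width: 0.177
grasp_force: 60.3
```

play_rows([
  [0, 0, -0.001],
  [0, 0, -0.001],
  [0, 0, -0.001],
  [0, 0, -0.001],
  [0, 0, 0],
], turn=[0, 0, 0, 0, 0])

```text
time: 10.38
tool_pos: [0.5347, -0.2417, 0.1448]
tool_rot: [0.0, 0.969, 0.246, 0.0]
contact_force: [0.3, -0.4, 1.2]
gripper_width: 0.173
grasp_force: 61.1
```

play_rows([
  [0, 0, 0],
  [0, 0, 0],
  [0, 0, 0],
  [0, 0, 0],
  [0, 0, 0],
], turn=[0, 0, 0, 0, 0], hand=0.05)

```text
time: 11.0
tool_pos: [0.5343, -0.2415, 0.1441]
tool_rot: [0.0, 0.969, 0.246, -0.0]
contact_force: [-0.2, 0.1, 0.1]
gripper_width: 0.585
grasp_force: 0.0
```

Run:
```python
from h import *
s=state();print(s['time'],s['tool_pos'],s['contact_force'],s['gripper_width'])
a=grab_frame('wrist');b=grab_frame('side');c=grab_frame('scene')
f=lambda i,x,y,w,h,k:cv2.resize(i[y:y+h,x:x+w],None,fx=k,fy=k,interpolation=cv2.INTER_CUBIC)
save(np.hstack([f(b,285,120,70,140,4),f(c,160,120,70,140,4),cv2.resize(a[90:370,170:350],(240,560)[::1])[:560] if 0 else f(a,190,90,120,280,2)]),'b5.png')
```

```text
11.0 [ 0.53429196 -0.24145697  0.14407995] [-0.15066084  0.09331863  0.1491343 ] 0.5849655857194228
```

View pics/b5.png

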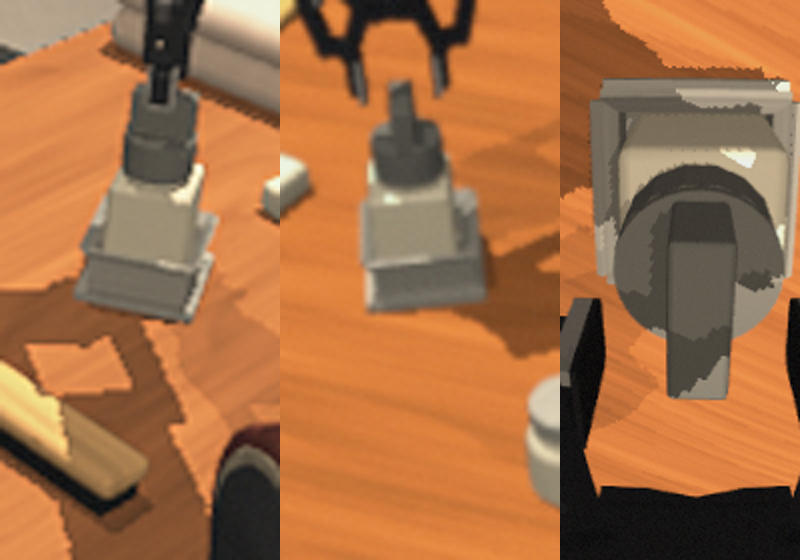

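The bottle is deep in the holder and upright, with the cap at rest and the bar centred between the fingers (wrist crop at about (700,300)). I'll regrip and probe one way.

play_rows([
  [0, 0, 0],
  [0, 0, 0],
  [0, 0, 0],
  [0, 0, 0],
  [0, 0, 0],
], turn=[0, 0, 0, 0, 0], hand=0.0)

```text
time: 11.78
tool_pos: [0.5345, -0.2416, 0.1443]
tool_rot: [0.0, 0.969, 0.246, 0.0]
contact_force: [-0.5, 0.3, 0.5]
gripper_width: 0.178
grasp_force: 58.6
```

```bash
cat > q.py <<'E'
from h import *
s=state();x=rot(s['tool_rot'])[:,0]
print(s['time'],s['tool_pos'].round(4),'yaw',np.degrees(np.arctan2(x[1],x[0])).round(1),s['contact_force'].round(2),s['ft_torque'].round(3),s['joint_pos'][5].round(2),s['joint_efforts'][5],s['gripper_width'])
E
python3 q.py
```

```text
11.775 [ 0.5345 -0.2416  0.1443] yaw 28.4 [-0.49  0.26  0.5 ] [-0.062 -0.08  -0.029] 0.52 -8.507309075866942e-05 0.17839809577189147
```

play_rows([
  [0, 0, 0],
  [0, 0, 0],
  [0, 0, 0],
  [0, 0, 0],
], turn=[3, 3, 3, 3])

```text
time: 12.28
tool_pos: [0.5344, -0.2414, 0.1444]
tool_rot: [0.0, 0.938, 0.346, 0.0]
contact_force: [-0.2, -0.4, 1.8]
gripper_width: 0.181
grasp_force: 58.7
```

```bash
python3 q.py
```

```text
12.275 [ 0.5344 -0.2414  0.1444] yaw 40.5 [-0.22 -0.39  1.76] [ 0.049 -0.03  -0.032] 0.31 0.3424171172082424 0.18091331612089798
```

play_rows([
  [0, 0, 0],
  [0, 0, 0],
  [0, 0, 0],
  [0, 0, 0],
], turn=[3, 3, 2, 0])

```text
time: 12.78
tool_pos: [0.5344, -0.2414, 0.1443]
tool_rot: [-0.0, 0.912, 0.41, 0.0]
contact_force: [-0.7, 1.0, 2.2]
gripper_width: 0.176
grasp_force: 58.8
```

```bash
python3 q.py
```

```text
12.775 [ 0.5344 -0.2414  0.1443] yaw 48.4 [-0.73  0.98  2.21] [ 0.091  0.109 -0.043] 0.17 -0.07309978595003486 0.17627380071765697
```

play_rows([
  [0, 0, 0],
  [0, 0, 0],
  [0, 0, 0],
  [0, 0, 0],
], turn=[2, 2, 2, 0])

```text
time: 13.28
tool_pos: [0.5343, -0.2415, 0.1443]
tool_rot: [0.0, 0.889, 0.458, -0.0]
contact_force: [-0.2, 0.5, 3.6]
gripper_width: 0.182
grasp_force: 58.9
```

```bash
python3 q.py
```

```text
13.275 [ 0.5343 -0.2415  0.1443] yaw 54.5 [-0.15  0.53  3.59] [ 0.16   0.198 -0.   ] 0.07 -0.08426465559750795 0.18172587917599817
```

play_rows([
  [0, 0, 0],
  [0, 0, 0],
  [0, 0, 0],
  [0, 0, 0],
], turn=[3, 3, 3, 0])

```text
time: 13.78
tool_pos: [0.5343, -0.2417, 0.1443]
tool_rot: [0.0, 0.851, 0.525, -0.0]
contact_force: [-2.0, 0.0, 4.5]
gripper_width: 0.176
grasp_force: 59.0
```

```bash
python3 q.py
```

```text
13.775 [ 0.5343 -0.2417  0.1443] yaw 63.4 [-2.03  0.01  4.51] [ 0.029  0.232 -0.028] -0.09 -0.1061362330801785 0.1758120534737606
```

play_rows([
  [0, 0, 0],
  [0, 0, 0],
  [0, 0, 0],
  [0, 0, 0],
], turn=[3, 3, 3, 0])

```text
time: 14.28
tool_pos: [0.5343, -0.2418, 0.1443]
tool_rot: [0.0, 0.807, 0.59, -0.0]
contact_force: [-0.5, -0.4, 4.0]
gripper_width: 0.177
grasp_force: 59.0
```

```bash
python3 q.py
```

```text
14.275 [ 0.5343 -0.2418  0.1443] yaw 72.4 [-0.49 -0.43  4.01] [-0.115  0.215 -0.019] -0.24 -0.10503629688173532 0.17724536447071576
```

No stop at 44°, so anticlockwise is the free way. I'll continue to about 89°.

play_rows([
  [0, 0, 0],
  [0, 0, 0],
  [0, 0, 0],
  [0, 0, 0],
  [0, 0, 0],
  [0, 0, 0],
  [0, 0, 0],
  [0, 0, 0],
], turn=[5, 7, 7, 7, 7, 7, 5, 0])

```text
time: 15.28
tool_pos: [0.5346, -0.242, 0.1444]
tool_rot: [0.001, 0.52, 0.854, -0.0]
contact_force: [-0.9, -2.1, 3.8]
gripper_width: 0.184
grasp_force: 58.9
```

```bash
python3 q.py
```

```text
15.275 [ 0.5346 -0.242   0.1444] yaw 117.3 [-0.89 -2.07  3.8 ] [-0.377  0.117  0.07 ] -1.03 -0.14265633188188076 0.1839368894088498
```

Lift slowly and check the load.

play_rows([
  [0, 0, 0.002],
  [0, 0, 0.002],
  [0, 0, 0.002],
  [0, 0, 0.002],
  [0, 0, 0.002],
  [0, 0, 0],
], turn=[0, 0, 0, 0, 0, 0])

```text
time: 16.02
tool_pos: [0.5345, -0.2415, 0.1545]
tool_rot: [0.0, 0.519, 0.855, 0.0]
contact_force: [0.7, -0.3, -0.9]
gripper_width: 0.18
grasp_force: 58.7
```

```bash
python3 q.py
```

```text
16.025 [ 0.5345 -0.2415  0.1545] yaw 117.4 [ 0.7  -0.29 -0.93] [-0.182 -0.066  0.01 ] -1.03 0.0022608620929531753 0.17962125592639544
```

The load is only 0.9 N after 10 mm of lift, so the cap is free. I'll lift it clear.

play_rows([
  [0, 0, 0.006],
  [0, 0, 0.008],
  [0, 0, 0.01],
  [0, 0, 0.02],
  [0, 0, 0.03],
  [0, 0, 0.03],
  [0, 0, 0.02],
  [0, 0, 0.01],
], turn=[0, 0, 0, 0, 0, 0, 0, 0])

```text
time: 17.02
tool_pos: [0.5347, -0.2416, 0.2903]
tool_rot: [0.001, 0.519, 0.855, -0.0]
contact_force: [0.6, -0.7, -1.0]
gripper_width: 0.182
grasp_force: 58.7
```

play_rows([
  [0, 0, 0],
  [0, 0, 0],
  [0, 0, 0],
  [0, 0, 0],
], turn=[0, 0, 0, 0])

```text
time: 17.52
tool_pos: [0.534, -0.2413, 0.2872]
tool_rot: [-0.001, 0.519, 0.855, -0.0]
contact_force: [-0.1, 0.6, -1.1]
gripper_width: 0.176
grasp_force: 58.7
```

```bash
python3 q.py
python3 - <<'E'
from h import *
a=grab_frame('wrist');b=grab_frame('side');c=grab_frame('scene')
f=lambda i,x,y,w,h,k:cv2.resize(i[y:y+h,x:x+w],None,fx=k,fy=k,interpolation=cv2.INTER_CUBIC)
save(np.hstack([f(b,265,60,100,180,3),f(c,145,60,90,180,3),f(a,190,50,100,270,2)]),'b6.png')
E
```

```text
17.525 [ 0.534  -0.2413  0.2872] yaw 117.4 [-0.12  0.64 -1.06] [ 0.061 -0.001 -0.017] -1.03 -1.7787490946830076e-05 0.17617615292046426
```

View pics/b6.png

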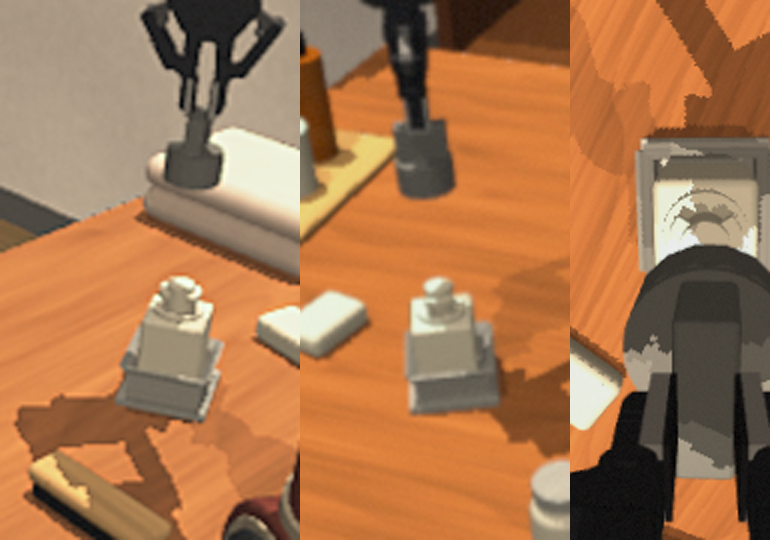

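The cap is held well above the bottle (side view (195,160), scene view (425,160)). The bottle sits upright in the holder with its neck bare.

```bash
python3 -c "
from plant import *
print(job_done())"
```

```text
the job is handed in; nothing more can be done
None
```

The bottle is seated upright in the holder, its cap turned open anticlockwise and held still in the air about 14 cm above its closed position; the job is handed in (no verdict was returned).

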